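# Stand the toppled power unit back in its row

### The arm

A 6-joint arm with a two-finger parallel gripper is mounted at the origin on the work surface. World frame = base frame: x ahead of the robot, y to its left, z up, the work surface at z = 0. Lengths are in m, angles in rad, forces in N, time in s.
With the tool pointing down it reaches from about 0.25 to 0.725 m from the base axis. Payload 4 kg.
Tool frame: the origin (TCP) lies midway between the tips of the shut fingers; the grasp point (between the pads) lies 19 mm behind it; y points along the fingers, z is the direction in which the jaws open and shut, and the axes are right-handed (so a half turn about y gives the same grasp; the last joint's range is limited). The gripper opens to 85 mm and grips with 20 to 120 N. Pads are 22 mm wide; open, the fingers measure 114 mm over their backs; the gripper's body (76 mm by 85 mm) begins 54 mm behind the grasp point. The pads swing forward as they close: fully open they stand 13 mm farther back than shut.
Start: joints at [1.271, 0.241, 0.005, 1.335, 0, 1.571], TCP at [0.148, 0.478, 0.21] pointing down, gripper open.
Joint ranges: [-2.72, 2.72], [-1.05, 1.87], [-1.09, 1.28], [-1.99, 2.15], [-1.42, 1.44], [-3.14, 3.14]. Speed limits (rad/s): [2.79, 2.79, 3.14, 3.14, 3.14, 3.14].

### API

Orientations are given as a unit quaternion [x, y, z, w].
In Python, from workcell import bot gives the robot as it stands. The module is installed in compiled form; this text tells all that it offers.
- The arm moves only by the shell command python3 -m handwheel 'ROWS' [OPENING]. ROWS is JSON, a list of rows, each a list of 6 numbers: the shift along the tool's x, y, z in units of 25 mm (1.0 is 25 mm), then the turn, a rotation vector about the tool's x, y, z in units of 10 degrees (1.0 is 10 degrees). A call has exactly 5 rows; each row is the pose to reach, as a shift and turn from the pose commanded when the call began, along the tool's axes at that moment; what a row does not reach only later rows make up. A row lasts 1/8 s, in which the tool goes at most 62.5 mm and 10.7 degrees, less where a joint would pass 70% of its speed; a pose out of reach is approached as far as the arm can. A call with a gripper value outside its range is refused whole. OPENING is the gripper command: -1 is shut, 1 is fully open, values between are in proportion, set as the call begins (- or left out, the last holds). The fingers move at their own pace and stop on an object; the grip force is fixed at half the most. Time passes only in rows, so rows that repeat a pose let the fingers close, or fill a call up. It gives the time, the measured TCP pose, the force and the opening at its end, in the units of the state.
- bot.get_obs(): the state, without advancing time (a new reading comes with each control period).
- bot.camera(name): name is "side" or "top"; returns a dict with "color" (400x640x3 uint8, red, green, blue), "fx", "fy", "cx", "cy" (pixels), "rvec" (rotation vector, rad) and "tvec" (3), from world to camera coordinates, as OpenCV has them. Camera axes: x right, y down, z forward; pixel columns grow to the right and rows downward; lengths in m; the calibration is good to about 2 mm. A picture is of the moment at which its call begins. There is no depth.
- bot.job_done(): hands the job in, once; it reports no verdict.
The state is a dict: "clock": time; "joint_pos": joint angles; "joint_vel": joint speeds; "tau": joint torques, N m; "eef_pos": TCP position; "tool_rot": TCP orientation; "ft_force": force on the tool from outside, world axes, zero at the start; "ft_torque": the same for the moment, N m; "grip_width": finger opening in m.
Only numpy, scipy, OpenCV 4.12 (cv2) and the standard library are available. Lean on these libraries where they do the work, as an engineer would, in place of code of your own. Each camera call takes 0.05 s, during which the arm holds its last target.

### The job

The finned power unit has been knocked onto its back. Stand it upright on its rubber foot on the plywood board, about midway between the soldering station and the transformer so that cooling air can pass on both sides, with its back squarely touching the wooden stop bar that stands along the board's edge, front facing away from it. Push it back gently until it meets the bar, set it down without a bump, and let go, without shifting the soldering station or the transformer.

Things in the scene. Friction and masses are not known exactly. Their poses are not given: they have to be found in the camera images.
- unit: toppled power unit: dark finned box 140 mm (x) by 50 (y) by 46 (z), 0.55 kg. Starts lying on its back. Origin: centre of its back face. x runs from foot to head (up once it stands), y across the 50 mm sides, good to grip, z out of the front. Foot at x -70 mm: black rubber; head at +70: black cap. On the front: display x 28 to 52, knob 10 mm high at x -2, two terminals at x -45
- unit_foot (a point): centre of the unit's foot end, the surface it must stand on
- unit_head (a point): centre of the unit's head end
- rack: fixed plywood board, 220 mm (x) by 360 (y), 10 thick, on the bench. Origin: centre of its underside; x points towards the ledge, y along it, z up. The equipment stands on it and faces -x, which is roughly the robot's left
- ledge: wooden ledge fixed along the board's +x edge, 45 mm above the board, axes as the board's. Origin: middle of the lower edge of its near face. In front of it (-x), on rods, a stop bar of the same wood, 18 mm thick, 340 mm long, 43 mm high, fixed at an unknown setting: its near face, which the unit's back must touch, lies at x = -20 to -42 mm. Not reported: find it by touch
- station: soldering station: grey plastic box standing loose on the board, 100 mm (x) by 90 (y) by 75 high, black front panel with knob. Origin: centre of its underside; axes nearly those of the board. It may stand on either side of the gap
- transformer: transformer: dark steel block with ribs on top, loose on the board, 100 mm (x) by 70 (y) by 60 high. Origin: centre of its underside; axes nearly those of the board. Stands on the other side of the gap; the gap is 74 to 92 mm wide
Things that resemble listed ones, but are neither listed nor needed, are in the scene too. Leave any yellow look-alike of the unit alone. What is shaped like the station but pink is not meant.

How it is judged:
By the outcome, as a careful person would: the job done as asked, in the order asked, and still so for the second after the job is handed in, with the robot touching nothing.
It also fails if it takes over 38 s, if anything falls off the work surface, if the arm or the gripper's body presses on something with over 40 N, if the wrist force passes 120 N, or if a joint passes its speed limit or range.

## Working session

There is one attempt and no reset: what is moved stays moved. The work goes in short steps, Python scripts to look and compute and a shell command to move; the robot and the scene stay as the last step left them, time stands still between calls to the robot, and variables do not carry over. Pictures are saved under pics/ and viewed, and the job is handed in when it is done.

```bash
mkdir -p pics; ls; python3 - <<'E'
from workcell import bot
import cv2,pickle
o=bot.get_obs();print(o)
for n in("side","top"):
    c=bot.camera(n);cv2.imwrite(f"pics/{n}0.png",c["color"][:,:,::-1]);pickle.dump(c,open(f"pics/{n}0.pkl","wb"))
    print(n,c["fx"],c["fy"],c["cx"],c["cy"],c["rvec"],c["tvec"])
E
```

```text
pics
{'clock': 0.0, 'joint_pos': array([1.27100883e+00, 2.41418039e-01, 3.70573282e-03, 1.33518656e+00,
       5.95438895e-05, 1.57076638e+00]), 'joint_vel': array([-0.00057569, -0.00051802, -0.00034649, -0.00050172, -0.00036124,
        0.00114688]), 'tau': array([ 7.00970813e-04, -3.72320795e+01,  2.52407062e+01,  1.69620174e-02,
        6.18919034e-05,  2.44004113e-06]), 'eef_pos': array([0.14743904, 0.47705483, 0.20910341]), 'tool_rot': array([ 0.69991103, -0.10571576,  0.10545209, -0.69844727]), 'ft_force': array([ 0.45466321, -0.43149725, -0.30971097]), 'ft_torque': array([ 0.00427514, -0.01338095, -0.0276869 ]), 'grip_width': 0.08550177250324022}
side 489.40132882450274 489.40132882450274 312.794808884671 192.91039710353604 [ 2.40132119 -0.63435435  0.21459544] [-0.3411271   0.24911898  1.09896416]
top 506.39044370690397 506.39044370690397 322.8285733739658 192.75835850698593 [ 2.11931387 -2.11459599  0.17689292] [0.08916334 0.46780217 1.23260944]
```

View pics/side0.png

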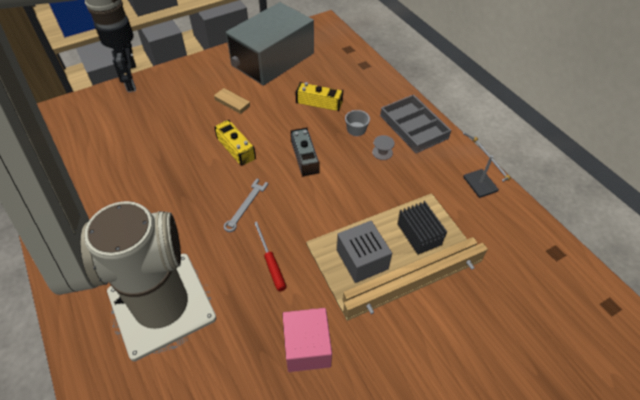

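View pics/top0.png

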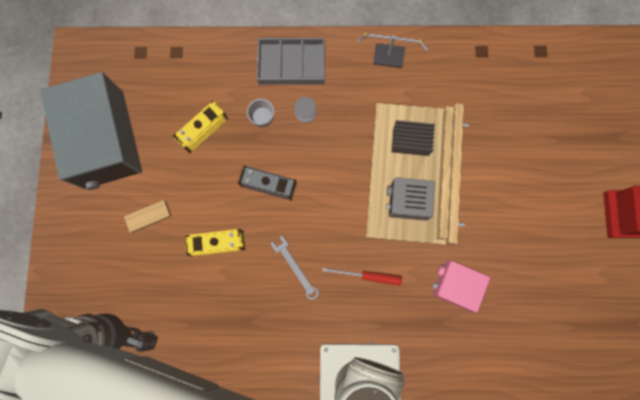

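```bash
cat > h.py <<'E'
import numpy as np,cv2,pickle
def load(f): return pickle.load(open(f,'rb'))
def ray(c,uv):
    R,_=cv2.Rodrigues(np.array(c['rvec'],float));t=np.array(c['tvec'],float).ravel()
    d=R.T@np.array([(uv[0]-c['cx'])/c['fx'],(uv[1]-c['cy'])/c['fy'],1.]);return -R.T@t,d
def onz(c,uv,z):
    o,d=ray(c,uv);return o+d*(z-o[2])/d[2]
def proj(c,p):
    K=np.array([[c['fx'],0,c['cx']],[0,c['fy'],c['cy']],[0,0,1]])
    return cv2.projectPoints(np.array(p,float).reshape(-1,3),np.array(c['rvec'],float),np.array(c['tvec'],float),K,None)[0].reshape(-1,2)
def tri(c1,a,c2,b):
    o1,d1=ray(c1,a);o2,d2=ray(c2,b)
    s=np.linalg.lstsq(np.c_[d1,-d2],o2-o1,rcond=None)[0]
    p,q=o1+d1*s[0],o2+d2*s[1];return (p+q)/2,np.linalg.norm(p-q)
def crop(c,f,x0,y0,x1,y1,k):
    im=c['color'][y0:y1,x0:x1,::-1];cv2.imwrite(f,cv2.resize(im,None,fx=k,fy=k,interpolation=cv2.INTER_CUBIC))
E
python3 - <<'E'
from h import *
t=load('pics/top0.pkl');s=load('pics/side0.pkl')
crop(t,'pics/tu.png',227,152,307,212,10)
crop(t,'pics/tb.png',360,95,475,250,5)
a=cv2.resize(s['color'][115:185,270:350,::-1],None,fx=8,fy=8,interpolation=cv2.INTER_CUBIC);cv2.imwrite('pics/su.png',a)
crop(s,'pics/sb.png',300,190,495,320,4)
E
```

```text
(no output)
```

View pics/tu.png

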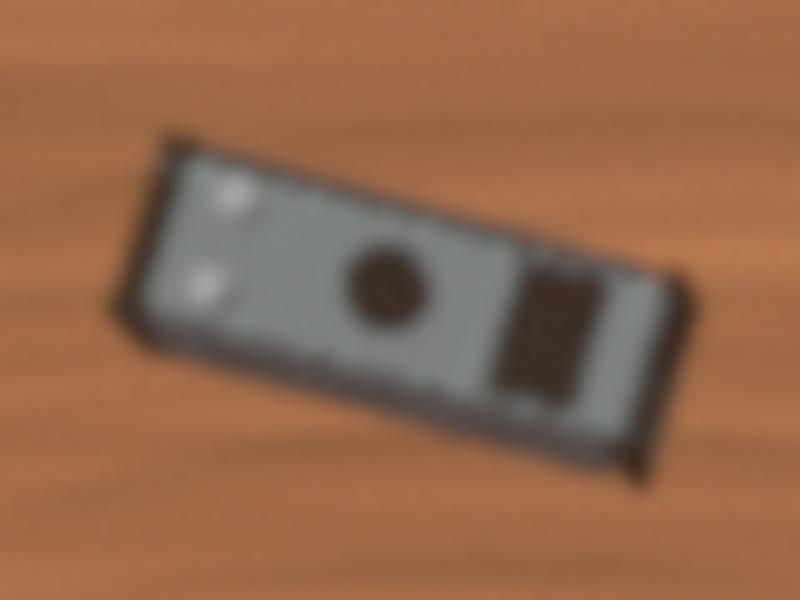

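View pics/tb.png

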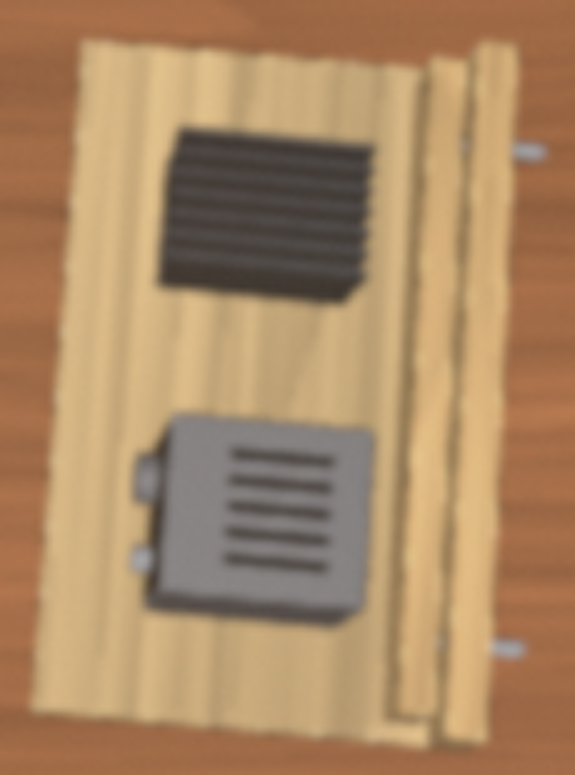

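View pics/su.png

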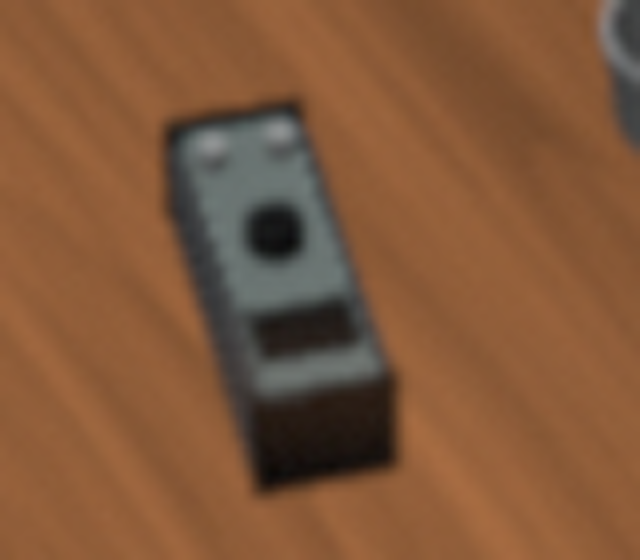

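View pics/sb.png

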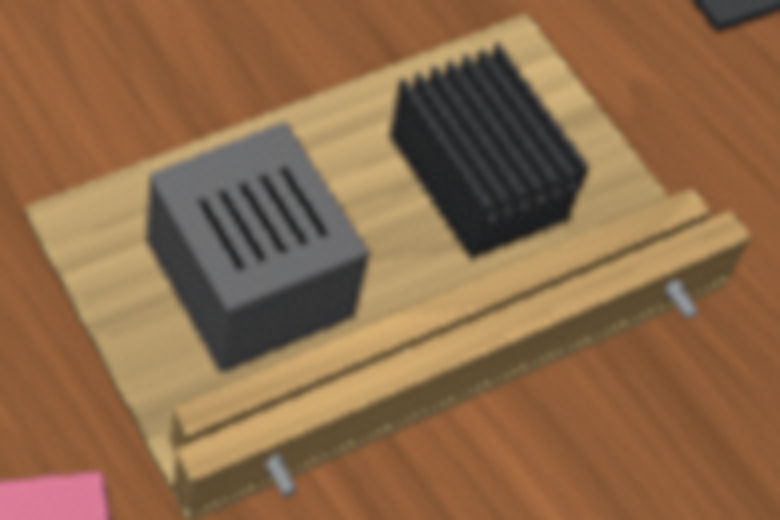

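The unit candidates in the top view are dark grey (267,182), yellow (200,127) and yellow (215,242). Only the dark one fits, and the crop confirms it, with terminals (the foot) on the left and the display (the head) on the right. The station is the grey box with slots and knobs at (412,198), not the pink one at (463,286). The transformer is the ribbed block at (413,138).

```bash
python3 - <<'E'
from h import *
np.set_printoptions(precision=4,suppress=True)
t=load('pics/top0.pkl');s=load('pics/side0.pkl')
P=lambda x0,y0,k:(lambda u,v:(x0+(u+.5)/k-.5,y0+(v+.5)/k-.5))
tu=P(227,152,10);tb=P(360,95,5);su=P(270,115,8);sb=P(300,190,4)
print('camera heights',ray(t,(0,0))[0],ray(s,(0,0))[0])
print('knob',tri(t,tu(388,287),s,su(275,232)), onz(t,tu(388,287),.056))
print('term',tri(t,tu(218,241),s,su(245,140)))
disp=[(520,262),(605,280),(575,408),(490,392)]; dc=np.mean(disp,0); sd=np.mean([(250,320),(350,300),(360,342),(265,360)],0)
print('disp',tri(t,tu(*dc),s,su(*sd)),onz(t,tu(*dc),.046))
print('face corners', [onz(t,tu(*p),.046)[:2] for p in [(170,135),(690,280),(120,310)]])
print('top unit side')
print('board corners z10',[onz(t,tb(*p),.01)[:2] for p in [(85,40),(33,710)]], [onz(s,sb(*p),.01)[:2] for p in [(25,207),(530,12)]])
print('ledge near top z55',[onz(t,tb(*p),.055)[:2] for p in [(480,42),(445,738)]])
print('bar near top z53',[onz(t,tb(*p),.053)[:2] for p in [(430,58),(400,710)]],'far',[onz(t,tb(*p),.053)[:2] for p in [(465,60),(436,715)]])
print('bar near side cam',[onz(s,sb(*p),.053)[:2] for p in [(178,408),(692,190)]])
print('station z85',[onz(t,tb(*p),.085)[:2] for p in [(175,415),(375,432),(360,610),(150,600)]])
print(' side',[onz(s,sb(*p),.085)[:2] for p in [(150,180),(290,123),(368,255),(230,308)]])
print('trans z70',[onz(t,tb(*p),.070)[:2] for p in [(182,128),(372,147),(362,285),(163,262)]])
print(' side',[onz(s,sb(*p),.070)[:2] for p in [(402,80),(500,45),(587,165),(485,205)]])
E
```

```text
camera heights [0.2339 0.0677 1.2988] [ 0.061  -0.5947  1.0143]
knob (array([0.4983, 0.2357, 0.0488]), np.float64(0.0010060879013236703)) [0.4973 0.2346 0.056 ]
term (array([0.5101, 0.2789, 0.05  ]), np.float64(0.0007677646566411259))
disp (array([0.4875, 0.1956, 0.0426]), np.float64(2.8203293289256292e-05)) [0.4869 0.1952 0.046 ]
face corners [array([0.539 , 0.2926]), array([0.5012, 0.1594]), array([0.4934, 0.3038])]
top unit side
board corners z10 [array([ 0.7192, -0.052 ]), array([ 0.3605, -0.02  ])] [array([ 0.3604, -0.0217]), array([ 0.7206, -0.0533])]
ledge near top z55 [array([ 0.7006, -0.2506]), array([ 0.3428, -0.2179])]
bar near top z53 [array([ 0.6927, -0.2251]), array([ 0.3567, -0.1969])] far [array([ 0.6916, -0.243 ]), array([ 0.3543, -0.2144])]
bar near side cam [array([ 0.3571, -0.1995]), array([ 0.6916, -0.2287])]
station z85 [array([ 0.4978, -0.086 ]), array([ 0.4893, -0.1831]), array([ 0.4017, -0.1728]), array([ 0.4064, -0.0719])]
 side [array([ 0.4085, -0.0838]), array([ 0.4994, -0.0902]), array([ 0.4872, -0.1855]), array([ 0.4031, -0.176 ])]
trans z70 [array([ 0.6496, -0.0947]), array([ 0.6394, -0.1901]), array([ 0.5675, -0.1825]), array([ 0.5795, -0.0836])]
 side [array([ 0.5823, -0.089 ]), array([ 0.6494, -0.0969]), array([ 0.6392, -0.1919]), array([ 0.5712, -0.1847])]
```

```bash
cat >> h.py <<'E'
from scipy.spatial.transform import Rotation as Ro
TH=np.radians(5.05)
ux=np.array([-np.sin(TH),-np.cos(TH),0]) # board x (to ledge)
vy=np.array([np.cos(TH),-np.sin(TH),0]) # board y
def ori(head,tilt,phi,sgn=1):
    """tool R for unit heading 'head' (horizontal foot->head dir when lying), tool tilt, unit raised by phi deg"""
    h=np.array([head[0],head[1],0])/np.hypot(*head[:2]);p,a=np.radians(phi),np.radians(tilt)
    X=np.cos(p)*h+np.sin(p)*np.array([0,0,1]);Z=np.cross(X,np.cross([0,0,1],h)); Y=np.cross([0,0,1],h)
    Z=np.cross(X,Y)
    y=-Z*np.cos(a)-X*np.sin(a); z=sgn*Y; return np.c_[np.cross(y,z),y,z]
def plan(o,pos,R):
    R0=Ro.from_quat(o['tool_rot']).as_matrix()
    sh=R0.T@(np.array(pos)-o['eef_pos'])/.025; rv=Ro.from_matrix(R0.T@R).as_rotvec(degrees=True)/10
    print('shift',sh.round(3),'turn',rv.round(3),'| dist mm',(np.linalg.norm(sh)*25).round(1))
def show(o):
    R0=Ro.from_quat(o['tool_rot']).as_matrix()
    print('t',round(o['clock'],2),'tcp',o['eef_pos'].round(4),'F',o['ft_force'].round(2),'w',round(o['grip_width'],4),'q',o['joint_pos'].round(3));print('y',R0[:,1].round(3),'z',R0[:,2].round(3))
E
python3 - <<'E'
from h import *
from workcell import bot
o=bot.get_obs();show(o)
h=np.array([-.2672,-.9636,0])
for s in(1,-1):
    R=ori(h,30,0,s);d=R[:,1];pad=np.r_[.498+.03*h[0],.2344+.03*h[1],.027]
    g=pad+.024*d;print('grasp',g,'d',d,'z',R[:,2])
    plan(o,g-.1*d,R);plan(o,g-.1*d+[0,0,.06],R)
E
```

```text
t 0.1 tcp [0.1475 0.4771 0.2092] F [-0.35  0.52  1.12] w 0.0855 q [1.271 0.241 0.004 1.335 0.    1.571]
y [-0.001 -0.002 -1.   ] z [ 0.295  0.955 -0.002]
grasp [0.49319053 0.21705566 0.00621539] d [ 0.13360529  0.48181908 -0.8660254 ] z [ 0.96363816 -0.26721058  0.        ]
shift [16.342  4.67  -7.845] turn [2.316 8.61  2.385] | dist mm 468.0
shift [16.342  2.27  -7.849] turn [2.316 8.61  2.385] | dist mm 456.8
grasp [0.49319053 0.21705566 0.00621539] d [ 0.13360529  0.48181908 -0.8660254 ] z [-0.96363816  0.26721058 -0.        ]
shift [16.342  4.67  -7.845] turn [ 2.403 -8.937 -2.334] | dist mm 468.0
shift [16.342  2.27  -7.849] turn [ 2.403 -8.937 -2.334] | dist mm 456.8
```

```bash
python3 -m handwheel '[[1.7,0.2,-0.8,0.25,0.9,0.25],[3.4,0.4,-1.6,0.5,1.8,0.5],[5.1,0.7,-2.4,0.7,2.7,0.7],[6.8,0.9,-3.2,0.95,3.6,0.95],[8.5,1.1,-4.0,1.2,4.5,1.2]]' 1; python3 - <<'E'
from h import *
from workcell import bot
o=bot.get_obs();show(o)
h=np.array([-.2672,-.9636,0])
R=ori(h,30,0);d=R[:,1];g=np.r_[.4932,.2171,.0062]
plan(o,g-.1*d,R);plan(o,g-.1*d+[0,0,.06],R)
E
```

```text
clock: 0.72
eef_pos: [0.322, 0.3181, 0.1822]
tool_rot: [-0.515, 0.425, -0.304, 0.68]
ft_force: [1.3, 0.2, -0.3]
grip_width: 0.0855
t 0.72 tcp [0.322  0.3181 0.1822] F [ 1.3   0.17 -0.25] w 0.0855 q [ 0.599  0.039 -0.346  1.039  0.252  1.714]
y [-0.025  0.285 -0.958] z [0.891 0.441 0.108]
shift [8.891 1.569 2.6  ] turn [1.069 4.094 1.16 ] | dist mm 234.9
shift [ 8.255 -0.731  2.86 ] turn [1.069 4.094 1.16 ] | dist mm 219.2
```

```bash
python3 -m handwheel '[[1.8,0.0,0.55,0.2,0.85,0.25],[3.6,0.2,1.1,0.45,1.65,0.5],[5.4,0.6,1.6,0.65,2.5,0.7],[7.2,1.1,2.1,0.85,3.3,0.95],[8.89,1.57,2.6,1.07,4.1,1.16]]'; python3 - <<'E'
from h import *
from workcell import bot
o=bot.get_obs();show(o)
h=np.array([-.2672,-.9636,0])
R=ori(h,30,0);g=np.r_[.4932,.2171,.0062]
plan(o,g,R)
import pickle
for n in("side","top"):
    c=bot.camera(n);pickle.dump(c,open(f"pics/{n}1.pkl","wb"))
a=load('pics/top1.pkl')['color'][100:260,180:340];b=load('pics/side1.pkl')['color'][60:220,220:380]
cv2.imwrite('pics/p1.png',cv2.resize(np.hstack([a,b])[:,:,::-1],None,fx=2.5,fy=2.5,interpolation=cv2.INTER_CUBIC))
E
```

```text
clock: 1.35
eef_pos: [0.4806, 0.1693, 0.0924]
tool_rot: [-0.268, 0.655, -0.433, 0.558]
ft_force: [1.0, 0.5, 0.1]
grip_width: 0.0855
t 1.35 tcp [0.4806 0.1693 0.0924] F [1.04 0.55 0.13] w 0.0855 q [ 0.03   0.238 -0.463  0.701  0.497  1.916]
y [ 0.134  0.481 -0.866] z [ 0.963 -0.269 -0.001]
shift [ 0.011  3.976 -0.027] turn [-0.    -0.01   0.003] | dist mm 99.4
```

View pics/p1.png

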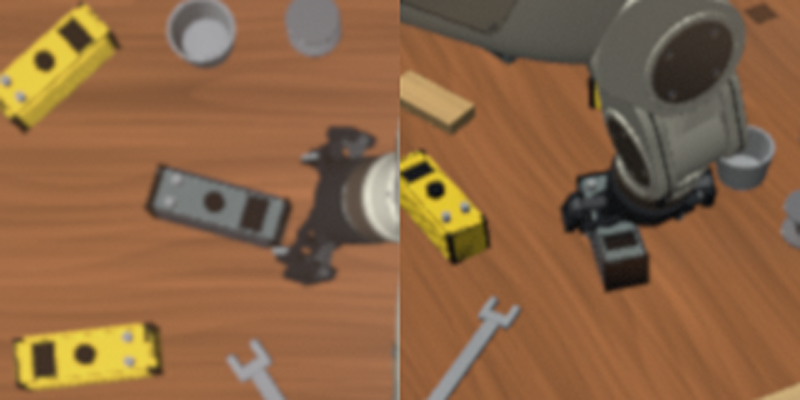

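The top view shows the open fingers at crop (335,145) and (300,265), straddling the unit's axis, so I advance along the fingers.

```bash
python3 -m handwheel '[[0,1.2,0,0,0,0],[0,2.4,0,0,0,0],[0,3.3,0,0,0,0],[0,3.8,0,0,0,0],[0,3.97,0,0,0,0]]'; python3 -m handwheel '[[0,0,0,0,0,0],[0,0,0,0,0,0],[0,0,0,0,0,0],[0,0,0,0,0,0],[0,0,0,0,0,0]]' -1;python3 - <<'E'
from h import *
from workcell import bot
o=bot.get_obs();show(o)
E
```

```text
clock: 2.08
eef_pos: [0.4923, 0.2192, 0.007]
tool_rot: [-0.27, 0.653, -0.432, 0.56]
ft_force: [-0.5, 0.5, -0.4]
grip_width: 0.0854
clock: 2.7
eef_pos: [0.4932, 0.2184, 0.0084]
tool_rot: [-0.269, 0.653, -0.432, 0.56]
ft_force: [-3.3, -2.9, 6.0]
grip_width: 0.0488
t 2.7 tcp [0.4932 0.2184 0.0084] F [-3.34 -2.87  6.04] w 0.0488 q [ 0.137  0.394 -0.53   0.423  0.477  2.029]
y [ 0.133  0.481 -0.866] z [ 0.965 -0.264  0.001]
```

```bash
python3 -m handwheel '[[-0.2,-0.35,0,0,0,0],[-0.5,-0.87,0,0,0,0],[-1.0,-1.73,0,0,0,0],[-1.5,-2.6,0,0,0,0],[-1.8,-3.1,0,0,0,0]]' ;python3 - <<'E'
from h import *
from workcell import bot
o=bot.get_obs();show(o)
h=np.array([-.2672,-.9636,0])
for hh,phi in((h,45),(h,90),(ux,90)): plan(o,o['eef_pos'],ori(hh,30,phi))
for n in("side","top"):
    c=bot.camera(n);pickle.dump(c,open(f"pics/{n}2.pkl","wb"))
a=load('pics/top2.pkl')['color'][100:260,180:340];b=load('pics/side2.pkl')['color'][60:220,220:380]
cv2.imwrite('pics/p2.png',cv2.resize(np.hstack([a,b])[:,:,::-1],None,fx=2.5,fy=2.5,interpolation=cv2.INTER_CUBIC))
E
```

```text
clock: 3.32
eef_pos: [0.4922, 0.2181, 0.0972]
tool_rot: [-0.27, 0.653, -0.433, 0.559]
ft_force: [-0.1, -0.5, -7.0]
grip_width: 0.049
t 3.33 tcp [0.4922 0.2181 0.0972] F [-0.06 -0.5  -6.98] w 0.049 q [ 0.138  0.251 -0.431  0.667  0.474  2.03 ]
y [ 0.131  0.479 -0.868] z [ 0.965 -0.264  0.   ]
shift [0. 0. 0.] turn [ 1.000e-03  2.000e-02 -4.476e+00] | dist mm 0.0
shift [0. 0. 0.] turn [-7.000e-03  2.100e-02 -8.976e+00] | dist mm 0.0
shift [0. 0. 0.] turn [ 0.295 -1.099 -8.95 ] | dist mm 0.0
```

View pics/p2.png

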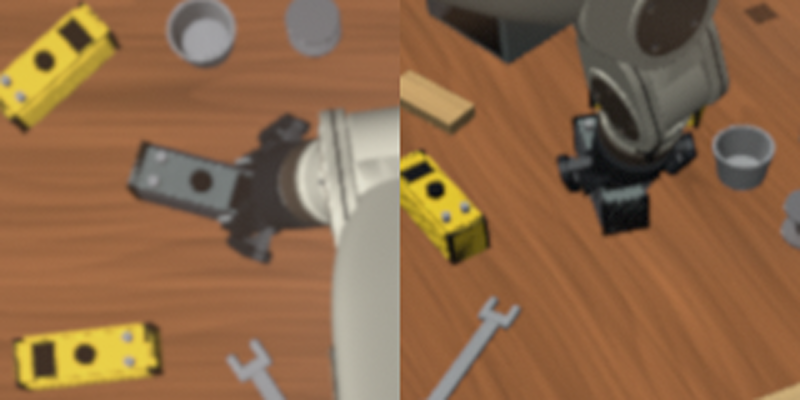

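```bash
cat >> h.py <<'E'
AX,AZ=.0167,.0084
def tcp_for(u,v,foot,tilt=30,dyaw=0):
    hd=Ro.from_euler('z',dyaw,degrees=True).apply(ux); R=ori(hd,tilt,90)
    back=u*ux+v*vy; return back+AZ*(-hd)+np.array([0,0,foot+.07+AX]),R
E
python3 - <<'E'
from h import *
from workcell import bot
o=bot.get_obs()
p,R=tcp_for(.1345,.5443,.1);print(p);plan(o,p,R)
E
```

```text
[ 0.53108721 -0.17352255  0.1867    ]
shift [ 11.012 -10.398   5.603] turn [ 0.28  -1.102 -8.959] | dist mm 403.7
```

```bash
python3 -m handwheel '[[0.7,-1.6,0.4,0.03,-0.11,-0.9],[1.8,-2.8,1.0,0.06,-0.22,-1.8],[3.0,-3.8,1.6,0.08,-0.33,-2.7],[4.1,-4.8,2.2,0.11,-0.44,-3.6],[5.2,-5.8,2.8,0.14,-0.55,-4.5]]' ;python3 - <<'E'
from h import *
from workcell import bot
o=bot.get_obs();show(o)
p,R=tcp_for(.1345,.5443,.1);print(p);plan(o,p,R)
E
```

```text
clock: 4.05
eef_pos: [0.5114, 0.0214, 0.1573]
tool_rot: [0.514, -0.468, 0.608, -0.384]
ft_force: [-0.5, -0.1, -8.3]
grip_width: 0.0485
t 4.05 tcp [0.5114 0.0214 0.1573] F [-0.49 -0.13 -8.33] w 0.0485 q [ 0.207  0.344 -0.025  1.273 -0.262  1.968]
y [-0.014 -0.268 -0.963] z [ 0.984 -0.175  0.035]
[ 0.53108721 -0.17352255  0.1867    ]
shift [7.559 0.941 2.183] turn [ 0.156 -0.533 -4.446] | dist mm 198.1
```

```bash
python3 -m handwheel '[[1.3,-0.2,0.4,0.03,-0.11,-0.9],[2.8,0.0,0.85,0.06,-0.22,-1.8],[4.4,0.3,1.3,0.1,-0.33,-2.7],[6.0,0.65,1.75,0.13,-0.43,-3.6],[7.56,0.94,2.18,0.156,-0.53,-4.45]]' ;python3 - <<'E'
from h import *
from workcell import bot
o=bot.get_obs();show(o)
p,R=tcp_for(.1345,.5443,.1);print(p);plan(o,p,R)
for n in("side","top"):
    c=bot.camera(n);pickle.dump(c,open(f"pics/{n}3.pkl","wb"))
a=load('pics/top3.pkl')['color'][80:260,320:500];b=load('pics/side3.pkl')['color'][100:320,290:510]
cv2.imwrite('pics/p3a.png',cv2.resize(a[:,:,::-1],None,fx=3,fy=3,interpolation=cv2.INTER_CUBIC))
cv2.imwrite('pics/p3b.png',cv2.resize(b[:,:,::-1],None,fx=2.7,fy=2.7,interpolation=cv2.INTER_CUBIC))
E
```

```text
clock: 4.68
eef_pos: [0.5309, -0.1727, 0.1843]
tool_rot: [0.674, -0.214, 0.691, -0.153]
ft_force: [-0.9, 0.4, -8.2]
grip_width: 0.0489
t 4.67 tcp [ 0.5309 -0.1727  0.1843] F [-0.9   0.42 -8.23] w 0.0489 q [ 0.19   0.6    0.017  1.431 -0.981  2.091]
y [-0.077 -0.861 -0.503] z [ 0.996 -0.09   0.001]
[ 0.53108721 -0.17352255  0.1867    ]
shift [ 0.098 -0.022  0.012] turn [ 0.007 -0.009 -0.017] | dist mm 2.5
```

View pics/p3a.png

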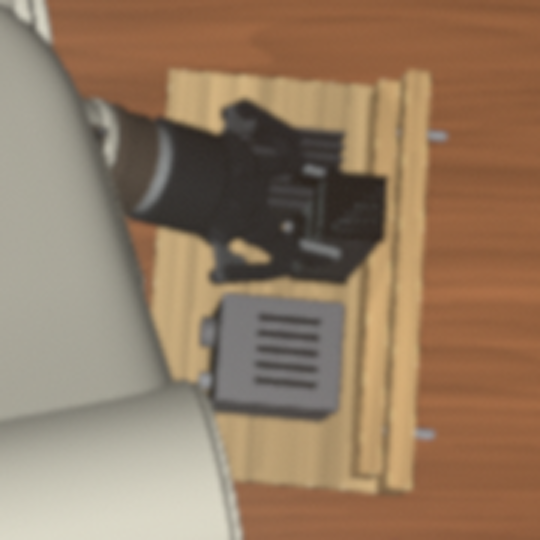

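View pics/p3b.png

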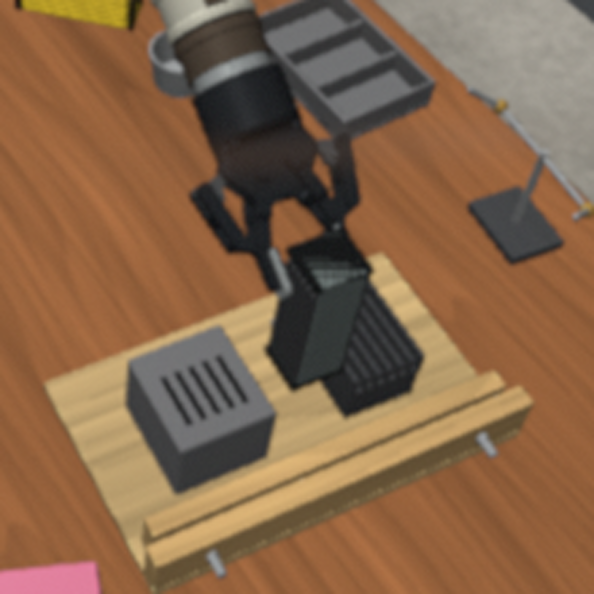

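```bash
python3 - <<'E'
from h import *
t=load('pics/top3.pkl');s=load('pics/side3.pkl')
def enh(c,f,x0,y0,x1,y1,k):
    im=c['color'][y0:y1,x0:x1,::-1].astype(float);im=np.clip(255*(im/255)**.5,0,255).astype(np.uint8)
    cv2.imwrite(f,cv2.resize(im,None,fx=k,fy=k,interpolation=cv2.INTER_CUBIC))
enh(t,'pics/e3t.png',400,120,460,185,9)
enh(s,'pics/e3s.png',380,175,440,250,8)
# predicted
p,R=tcp_for(.1345,.5443,.1)
E
```

```text
(no output)
```

View pics/e3t.png

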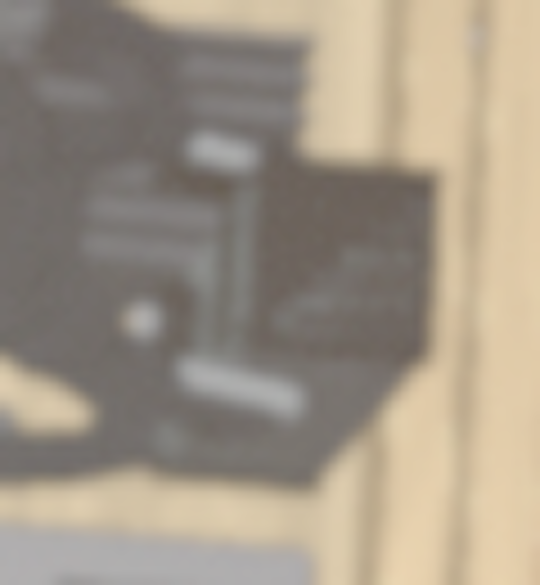

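View pics/e3s.png

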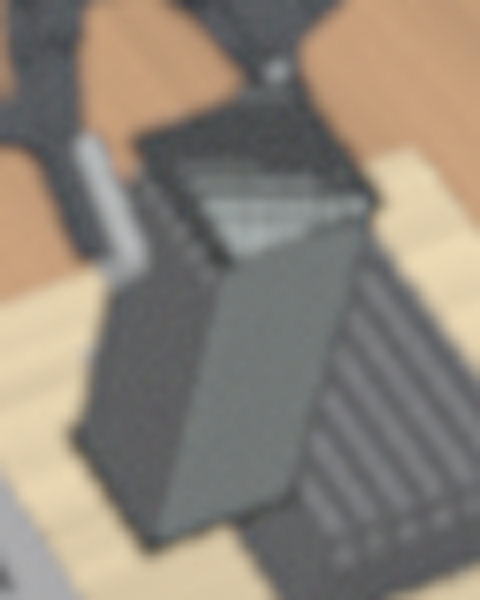

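```bash
python3 - <<'E'
from h import *
np.set_printoptions(precision=4,suppress=True)
t=load('pics/top3.pkl');s=load('pics/side3.pkl')
P=lambda x0,y0,k:(lambda u,v:(x0+(u+.5)/k-.5,y0+(v+.5)/k-.5))
T=P(400,120,9);S=P(380,175,8)
def pr(n,a,b):
    p,e=tri(t,T(*a),s,S(*b));print(n,p,'u',(p@ux).round(4),'v',(p@vy).round(4),'err',round(e,4));return p
a=pr('head back st',(428,352),(222,268));b=pr('foot back st',(318,487),(150,550));c=pr('head back tr',(435,178),(375,205))
print('edge len',np.linalg.norm(a-b),'lean u deg',np.degrees(np.arctan2((a-b)@ux,(a-b)[2])),'lean v',np.degrees(np.arctan2((a-b)@vy,(a-b)[2])),'width',np.linalg.norm(a-c),'yaw',np.degrees(np.arctan2((c-a)@ux,(c-a)@vy)))
# predicted image positions for nominal upright unit at measured TCP
tcp=np.array([.5309,-.1727,.1843]);org=tcp+AZ*ux-np.array([0,0,AX])
for n,x,y in(('hb st',.07,-.025),('fb st',-.07,-.025),('hb tr',.07,.025),('fb tr',-.07,.025)):
    p=org+np.array([0,0,x])+y*vy;print(n,p,((proj(t,p)[0]-[400,120])*9).round(),((proj(s,p)[0]-[380,175])*8).round())
E
```

```text
head back st [ 0.5068 -0.1809  0.234 ] u 0.1355 v 0.5207 err 0.0008
foot back st [ 0.504  -0.1807  0.1058] u 0.1356 v 0.518 err 0.0022
head back tr [ 0.5504 -0.1843  0.2352] u 0.1352 v 0.5645 err 0.0006
edge len 0.1282616453232815 lean u deg -0.02101364723536215 lean v 1.2396648717615162 width 0.04375749436200037 yaw -0.464345986449171
hb st [ 0.5053 -0.1789  0.2376] [419. 352.] [212. 252.]
fb st [ 0.5053 -0.1789  0.0976] [303. 481.] [139. 557.]
hb tr [ 0.5551 -0.1833  0.2376] [428. 151.] [384. 186.]
fb tr [ 0.5551 -0.1833  0.0976] [312. 302.] [294. 494.]
```

```bash
python3 - <<'E'
from h import *
from workcell import bot
o=bot.get_obs();show(o)
p,R=tcp_for(.1345,.545,.018);plan(o,p,R)
E
```

```text
t 4.78 tcp [ 0.5283 -0.174   0.1808] F [-1.66  0.57 -8.98] w 0.0487 q [ 0.187  0.604  0.014  1.431 -0.978  2.09 ]
y [-0.084 -0.86  -0.503] z [ 0.996 -0.093 -0.008]
shift [-2.645  1.507  0.162] turn [ 0.048  0.022 -0.02 ] | dist mm 76.2
```

```bash
python3 -m handwheel '[[-0.5,0.3,0.03,0.01,0,0],[-1.1,0.6,0.06,0.02,0.01,0],[-1.8,1.0,0.1,0.03,0.02,-0.01],[-2.4,1.35,0.14,0.05,0.02,-0.02],[-2.65,1.5,0.16,0.05,0.02,-0.02]]' ;python3 - <<'E'
from h import *
from workcell import bot
for n in("side","top"):
    c=bot.camera(n);pickle.dump(c,open(f"pics/{n}4.pkl","wb"))
o=bot.get_obs();show(o);print(o['eef_pos']@ux,o['eef_pos']@vy)
p,R=tcp_for(.1345,.545,.018);plan(o,p,R)
def enh(c,f,x0,y0,x1,y1,k):
    im=c['color'][y0:y1,x0:x1,::-1].astype(float);im=np.clip(255*(im/255)**.5,0,255).astype(np.uint8)
    cv2.imwrite(f,cv2.resize(im,None,fx=k,fy=k,interpolation=cv2.INTER_CUBIC))
enh(load('pics/top4.pkl'),'pics/e4t.png',380,110,470,220,5)
enh(load('pics/side4.pkl'),'pics/e4s.png',330,180,470,300,5)
E
```

```text
clock: 5.4
eef_pos: [0.5349, -0.1718, 0.1091]
tool_rot: [0.672, -0.21, 0.693, -0.155]
ft_force: [-0.3, 0.0, -6.1]
grip_width: 0.0487
t 5.5 tcp [ 0.5351 -0.172   0.1097] F [ 0.32 -0.42 -7.62] w 0.0486 q [ 0.192  0.691 -0.044  1.269 -0.988  2.087]
y [-0.067 -0.864 -0.5  ] z [ 0.997 -0.083  0.009]
0.12426173748529538 0.5482049231740208
shift [-0.137  0.163 -0.13 ] turn [-0.05  -0.029  0.002] | dist mm 6.2
```

View pics/e4t.png

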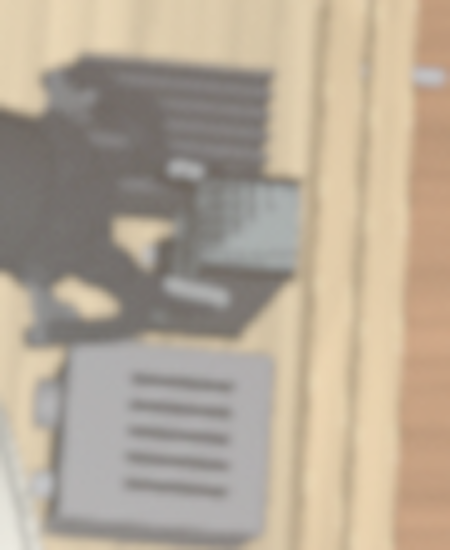

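View pics/e4s.png

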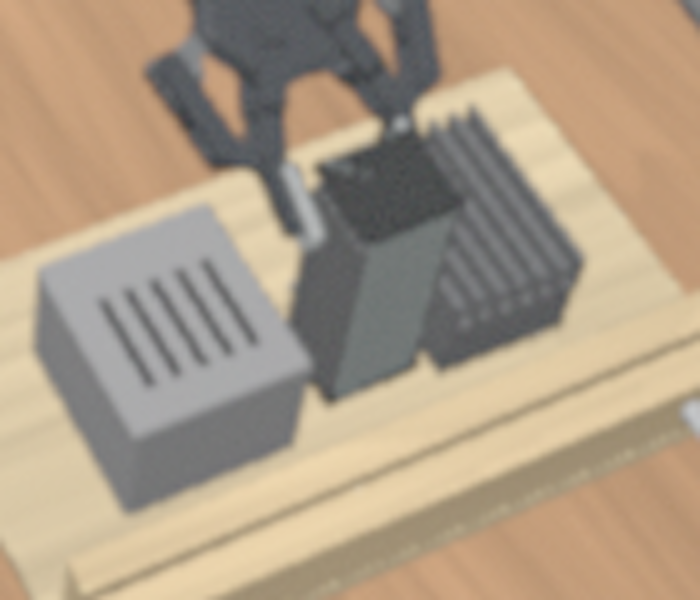

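```bash
python3 -m handwheel '[[0,0,0,0,0,0],[0,0,0,0,0,0],[0,0,0,0,0,0],[0,0,0,0,0,0],[0,0,0,0,0,0]]' ;python3 - <<'E'
from h import *
from workcell import bot
o=bot.get_obs();show(o);print(o['eef_pos']@ux,o['eef_pos']@vy)
p,R=tcp_for(.1345,.545,.018);plan(o,p,R)
for n in("side","top"):
    c=bot.camera(n);pickle.dump(c,open(f"pics/{n}5.pkl","wb"))
o=bot.get_obs();show(o);print(o['eef_pos']@ux,o['eef_pos']@vy)
plan(o,p,R)
E
```

```text
clock: 6.12
eef_pos: [0.5354, -0.1725, 0.1108]
tool_rot: [0.672, -0.21, 0.694, -0.155]
ft_force: [0.8, 0.6, -7.6]
grip_width: 0.0487
t 6.12 tcp [ 0.5354 -0.1725  0.1108] F [ 0.82  0.6  -7.61] w 0.0487 q [ 0.192  0.69  -0.043  1.27  -0.989  2.087]
y [-0.067 -0.864 -0.499] z [ 0.996 -0.083  0.01 ]
0.1246628909100962 0.548517791888976
shift [-0.182  0.171 -0.143] turn [-0.053 -0.036  0.005] | dist mm 7.2
t 6.22 tcp [ 0.5354 -0.1725  0.1107] F [-0.71  0.09 -8.55] w 0.0489 q [ 0.192  0.69  -0.043  1.27  -0.989  2.087]
y [-0.067 -0.864 -0.499] z [ 0.996 -0.083  0.01 ]
0.12469515099447756 0.5484961532548531
shift [-0.179  0.167 -0.142] turn [-0.052 -0.035  0.005] | dist mm 7.1
```

```bash
python3 - <<'E'
from h import *
from workcell import bot
o=bot.get_obs()
p,R=tcp_for(.154,.545,.017);plan(o,p,R)
t=load('pics/top5.pkl');s=load('pics/side5.pkl')
def enh(c,x0,y0,x1,y1,k):
    im=c['color'][y0:y1,x0:x1,::-1].astype(float);im=np.clip(255*(im/255)**.5,0,255).astype(np.uint8)
    return cv2.resize(im,None,fx=k,fy=k,interpolation=cv2.INTER_CUBIC)
cv2.imwrite('pics/e5.png',np.hstack([enh(t,400,130,450,195,8),enh(s,380,200,430,265,8)]))
E
```

```text
shift [ 0.175  0.863 -0.147] turn [-0.052 -0.035  0.005] | dist mm 22.3
```

View pics/e5.png

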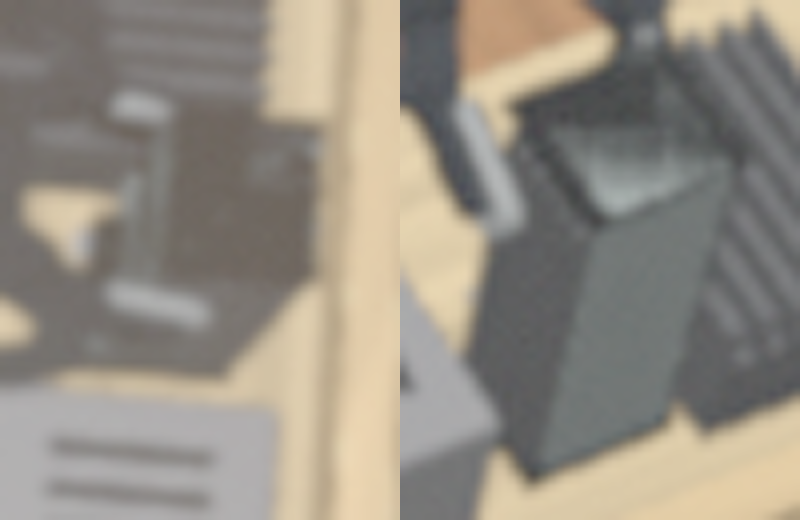

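```bash
python3 - <<'E'
from h import *
np.set_printoptions(precision=4,suppress=True)
t=load('pics/top5.pkl');s=load('pics/side5.pkl')
P=lambda x0,y0,k:(lambda u,v:(x0+(u+.5)/k-.5,y0+(v+.5)/k-.5))
T=P(400,130,8);S=P(380,200,8)
def pr(n,a,b):
    p,e=tri(t,T(*a),s,S(*b));print(n,p,'u',(p@ux).round(4),'v',(p@vy).round(4),'err',round(e,4));return p
a=pr('hbs',(318,285),(208,228));b=pr('fbs',(232,378),(132,482));c=pr('hbt',(325,122),(338,158));
d=onz(s,S(270,425),b[2]);print('fbt',d,d@ux,d@vy)
print('foot fbs side only at z .02',(lambda q:(q,q@ux,q@vy))(onz(s,S(132,482),.02)))
print('lean',np.degrees(np.arctan2((a-b)@ux,(a-b)[2])),np.degrees(np.arctan2((a-b)@vy,(a-b)[2])))
E
```

```text
hbs [ 0.513  -0.181   0.1584] u 0.1351 v 0.5269 err 0.0039
fbs [ 0.5121 -0.1799  0.0283] u 0.1341 v 0.526 err 0.0001
hbt [ 0.5574 -0.1826  0.1626] u 0.1328 v 0.5713 err 0.0024
fbt [ 0.5584 -0.1841  0.0283] 0.134239708780422 0.5724090897213253
foot fbs side only at z .02 (array([ 0.5159, -0.1764,  0.02  ]), np.float64(0.13028447858726688), np.float64(0.5293792741095368))
lean 0.4633396177373366 0.4067673203537449
```

```bash
python3 -m handwheel '[[0.03,0.15,-0.03,-0.01,-0.01,0],[0.07,0.35,-0.06,-0.02,-0.015,0],[0.11,0.55,-0.1,-0.03,-0.02,0],[0.15,0.75,-0.13,-0.04,-0.03,0],[0.17,0.85,-0.16,-0.05,-0.035,0]]';  python3 -m handwheel '[[0,0,0,0,0,0],[0,0,0,0,0,0],[0,0,0,0,0,0],[0,0,0,0,0,0],[0,0,0,0,0,0]]' ;python3 - <<'E'
from h import *
from workcell import bot
o=bot.get_obs();show(o);print(o['eef_pos']@ux,o['eef_pos']@vy)
p,R=tcp_for(.154,.5445,.017);plan(o,p,R)
R0=Ro.from_quat(o['tool_rot']).as_matrix(); print('1mm along ux in units',(R0.T@ux/25).round(4),'1mm down',(R0.T@[0,0,-1]/25).round(4))
print('yaw deg of jaw vs board',np.degrees(np.arctan2(R0[:,2]@ux,R0[:,2]@vy)),o['ft_torque'])
E
```

```text
clock: 6.85
eef_pos: [0.5295, -0.1931, 0.1036]
tool_rot: [0.674, -0.213, 0.69, -0.152]
ft_force: [0.3, 0.4, -6.4]
grip_width: 0.0488
clock: 7.48
eef_pos: [0.5298, -0.1925, 0.1038]
tool_rot: [0.674, -0.212, 0.69, -0.153]
ft_force: [0.3, 0.1, -7.2]
grip_width: 0.0486
t 7.47 tcp [ 0.5298 -0.1925  0.1038] F [ 0.3   0.05 -7.18] w 0.0486 q [ 0.157  0.683 -0.077  1.209 -0.999  2.035]
y [-0.076 -0.863 -0.499] z [ 0.996 -0.087  0.   ]
0.14510978698841182 0.5447215169450456
shift [ 0.008  0.018 -0.009] turn [-0.003  0.001  0.005] | dist mm 0.5
1mm along ux in units [ 0.02    0.0347 -0.    ] 1mm down [-0.0347  0.02   -0.    ]
yaw deg of jaw vs board -0.03463369275544266 [ 2.14546074 -0.18604811 -0.02262035]
```

```bash
python3 -m handwheel '[[0.03,0.05,0,0,0,0],[0.06,0.1,0,0,0,0],[0.09,0.15,0,0,0,0],[0.12,0.2,0,0,0,0],[0.14,0.245,0,0,0,0]]';  python3 -m handwheel '[[0.01,0.018,0,0,0,0],[0.02,0.035,0,0,0,0],[0.03,0.052,0,0,0,0],[0.04,0.069,0,0,0,0],[0.05,0.087,0,0,0,0]]' ;python3 - <<'E'
from h import *
from workcell import bot
o=bot.get_obs();show(o);print(o['eef_pos']@ux,o['eef_pos']@vy,o['ft_force']@ux,o['ft_torque'])
E
```

```text
clock: 8.1
eef_pos: [0.5291, -0.1998, 0.1037]
tool_rot: [0.674, -0.212, 0.691, -0.153]
ft_force: [-0.2, 0.8, -7.8]
grip_width: 0.0489
clock: 8.72
eef_pos: [0.5289, -0.2021, 0.1037]
tool_rot: [0.674, -0.212, 0.69, -0.153]
ft_force: [-0.1, 0.0, -6.5]
grip_width: 0.0486
t 8.72 tcp [ 0.5289 -0.2021  0.1037] F [-0.14  0.01 -6.45] w 0.0486 q [ 0.14   0.675 -0.09   1.179 -1.005  2.006]
y [-0.076 -0.863 -0.499] z [ 0.996 -0.088  0.   ]
0.15478031624447217 0.5446793439032175 -0.0009898348186862097 [ 2.2179763  -0.16912028  0.07308268]
```

```bash
python3 -m handwheel '[[0.01,0.018,0,0,0,0],[0.02,0.035,0,0,0,0],[0.03,0.052,0,0,0,0],[0.04,0.069,0,0,0,0],[0.05,0.087,0,0,0,0]]' ;python3 - <<'E'
from h import *
from workcell import bot
o=bot.get_obs();show(o);print(o['eef_pos']@ux,o['eef_pos']@vy,o['ft_force']@ux,o['ft_torque'])
for n in("side","top"):
    c=bot.camera(n);pickle.dump(c,open(f"pics/{n}6.pkl","wb"))
t=load('pics/top6.pkl');s=load('pics/side6.pkl')
def enh(c,x0,y0,x1,y1,k):
    im=c['color'][y0:y1,x0:x1,::-1].astype(float);im=np.clip(255*(im/255)**.5,0,255).astype(np.uint8)
    return cv2.resize(im,None,fx=k,fy=k,interpolation=cv2.INTER_CUBIC)
cv2.imwrite('pics/e6.png',np.hstack([enh(t,400,130,460,205,6),enh(s,370,200,440,275,6)]))
E
```

```text
clock: 9.35
eef_pos: [0.5289, -0.2035, 0.104]
tool_rot: [0.674, -0.213, 0.69, -0.153]
ft_force: [-2.1, 9.3, -1.1]
grip_width: 0.0487
t 9.35 tcp [ 0.5289 -0.2035  0.104 ] F [-2.13  9.35 -1.07] w 0.0487 q [ 0.138  0.672 -0.093  1.172 -1.005  1.998]
y [-0.075 -0.863 -0.5  ] z [ 0.996 -0.086 -0.   ]
0.15620046613680313 0.5447766781048772 -9.124447091416526 [ 2.62118753  0.28197302 -0.66070185]
```

View pics/e6.png

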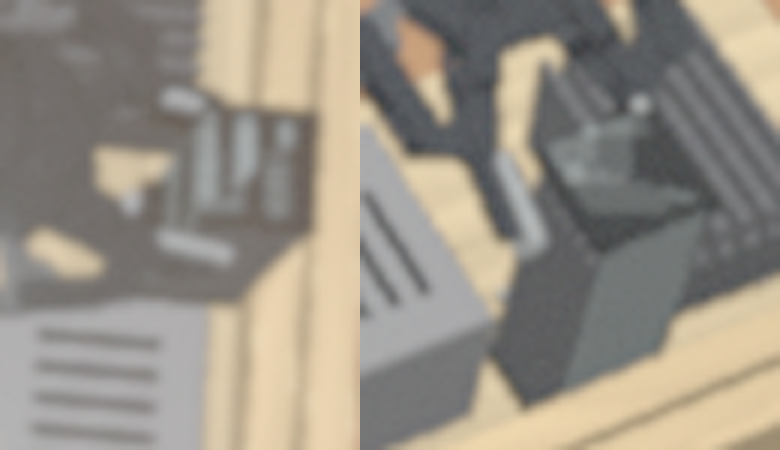

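Contact with the bar is at about 9 N, with the unit's back at u≈0.1646, which matches the camera estimate. The top view shows the unit's back at crop (312,170), against the bar. I ease the push slightly and lower slowly.

```bash
python3 -m handwheel '[[-0.04,0.005,0,0,0,0],[-0.075,0.025,0,0,0,0],[-0.11,0.045,0,0,0,0],[-0.145,0.065,0,0,0,0],[-0.18,0.085,0,0,0,0]]' ;python3 - <<'E'
from h import *
from workcell import bot
o=bot.get_obs();show(o);print(o['eef_pos']@ux,o['eef_pos']@vy,o['ft_force']@ux,o['ft_torque'])
E
```

```text
clock: 10.07
eef_pos: [0.5299, -0.2033, 0.0996]
tool_rot: [0.674, -0.212, 0.691, -0.153]
ft_force: [0.3, 8.0, -2.1]
grip_width: 0.0488
t 10.07 tcp [ 0.5299 -0.2033  0.0996] F [ 0.32  8.02 -2.07] w 0.0488 q [ 0.138  0.679 -0.095  1.163 -1.006  2.   ]
y [-0.073 -0.863 -0.5  ] z [ 0.996 -0.086  0.002]
0.15584588579156491 0.5457138096245957 -8.016123473263562 [ 2.27656349 -0.10548862 -0.13641586]
```

```bash
python3 -m handwheel '[[-0.014,0.008,0,0,0,0],[-0.028,0.016,0,0,0,0],[-0.042,0.024,0,0,0,0],[-0.056,0.032,0,0,0,0],[-0.07,0.04,0,0,0,0]]' ;python3 - <<'E'
from h import *
from workcell import bot
o=bot.get_obs();show(o);print(o['eef_pos']@ux,o['eef_pos']@vy,o['ft_force']@ux,o['ft_torque'])
E
```

```text
clock: 10.7
eef_pos: [0.5301, -0.2033, 0.0977]
tool_rot: [0.674, -0.212, 0.691, -0.154]
ft_force: [0.2, 7.2, -2.1]
grip_width: 0.0488
t 10.7 tcp [ 0.5301 -0.2033  0.0977] F [ 0.21  7.24 -2.12] w 0.0488 q [ 0.138  0.682 -0.096  1.159 -1.006  2.   ]
y [-0.073 -0.863 -0.5  ] z [ 0.996 -0.086  0.003]
0.155820904145225 0.5458998257229354 -7.22844039723349 [ 2.27552554 -0.15452464 -0.08250412]
```

```bash
python3 -m handwheel '[[-0.014,0.008,0,0,0,0],[-0.028,0.016,0,0,0,0],[-0.042,0.024,0,0,0,0],[-0.056,0.032,0,0,0,0],[-0.07,0.04,0,0,0,0]]' ;python3 - <<'E'
from h import *
from workcell import bot
o=bot.get_obs();show(o);print(o['eef_pos']@ux,o['eef_pos']@vy,o['ft_force']@ux,o['ft_torque'])
for n in("side","top"):
    c=bot.camera(n);pickle.dump(c,open(f"pics/{n}7.pkl","wb"))
t=load('pics/top7.pkl');s=load('pics/side7.pkl')
def enh(c,x0,y0,x1,y1,k):
    im=c['color'][y0:y1,x0:x1,::-1].astype(float);im=np.clip(255*(im/255)**.5,0,255).astype(np.uint8)
    return cv2.resize(im,None,fx=k,fy=k,interpolation=cv2.INTER_CUBIC)
cv2.imwrite('pics/e7.png',np.hstack([enh(t,400,130,460,205,6),enh(s,370,200,440,275,6)]))
E
```

```text
clock: 11.32
eef_pos: [0.5302, -0.2033, 0.0972]
tool_rot: [0.674, -0.211, 0.691, -0.153]
ft_force: [-3.2, 9.9, 5.4]
grip_width: 0.0485
t 11.32 tcp [ 0.5302 -0.2033  0.0972] F [-3.18  9.88  5.43] w 0.0485 q [ 0.139  0.683 -0.097  1.157 -1.008  2.   ]
y [-0.072 -0.864 -0.498] z [ 0.996 -0.085  0.003]
0.15582697951981975 0.5460177314513222 -9.559024309895356 [ 1.20855083  0.45378594 -0.97062311]
```

View pics/e7.png

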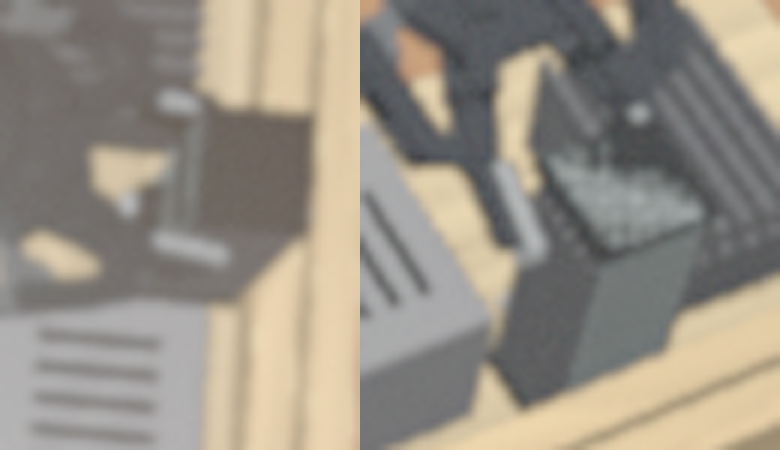

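Vertical force went from about −7 N to +5 N, so the foot is on the board (foot height ≈0.0105, board top 0.010). I relax the load slightly, then open.

```bash
python3 -m handwheel '[[0.005,-0.006,0,0,0,0],[0.01,-0.012,0,0,0,0],[0.018,-0.02,0,0,0,0],[0.018,-0.02,0,0,0,0],[0.018,-0.02,0,0,0,0]]' ;python3 - <<'E'
from h import *
from workcell import bot
o=bot.get_obs();show(o);print(o['eef_pos']@ux,o['eef_pos']@vy,o['ft_force']@ux,o['ft_force']@vy,o['ft_torque'])
E
```

```text
clock: 12.05
eef_pos: [0.5302, -0.2032, 0.0972]
tool_rot: [0.674, -0.211, 0.691, -0.153]
ft_force: [-2.1, 7.2, 1.8]
grip_width: 0.0486
t 12.05 tcp [ 0.5302 -0.2032  0.0972] F [-2.06  7.18  1.84] w 0.0486 q [ 0.139  0.683 -0.096  1.158 -1.008  2.   ]
y [-0.073 -0.864 -0.498] z [ 0.996 -0.085  0.003]
0.1557598795906163 0.5459817536794132 -6.97015366351765 -2.688609725799385 [ 1.7674383   0.17360155 -0.37935859]
```

```bash
python3 -m handwheel '[[0,0,0,0,0,0],[0,0,0,0,0,0],[0,0,0,0,0,0],[0,0,0,0,0,0],[0,0,0,0,0,0]]' 0.7 ;python3 - <<'E'
from h import *
from workcell import bot
o=bot.get_obs();show(o);print(o['eef_pos']@ux,o['eef_pos']@vy)
for n in("side","top"):
    c=bot.camera(n);pickle.dump(c,open(f"pics/{n}8.pkl","wb"))
t=load('pics/top8.pkl');s=load('pics/side8.pkl')
def enh(c,x0,y0,x1,y1,k):
    im=c['color'][y0:y1,x0:x1,::-1].astype(float);im=np.clip(255*(im/255)**.5,0,255).astype(np.uint8)
    return cv2.resize(im,None,fx=k,fy=k,interpolation=cv2.INTER_CUBIC)
cv2.imwrite('pics/e8.png',np.hstack([enh(t,400,130,460,205,6),enh(s,370,200,440,275,6)]))
E
```

```text
clock: 12.68
eef_pos: [0.5288, -0.2042, 0.0954]
tool_rot: [0.674, -0.212, 0.691, -0.152]
ft_force: [-0.2, -0.0, -0.6]
grip_width: 0.0727
t 12.68 tcp [ 0.5288 -0.2042  0.0954] F [-0.22 -0.03 -0.6 ] w 0.0727 q [ 0.137  0.686 -0.098  1.157 -1.006  2.   ]
y [-0.076 -0.863 -0.499] z [ 0.996 -0.088  0.   ]
0.15685952752647517 0.5446815775664666
```

View pics/e8.png

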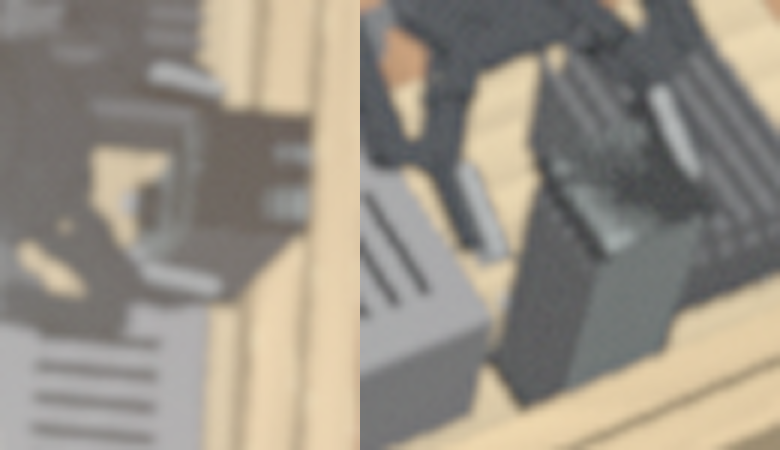

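```bash
python3 -m handwheel '[[0,-0.4,0,0,0,0],[0,-1.2,0,0,0,0],[0,-2.4,0,0,0,0],[0,-3.8,0,0,0,0],[0,-5,0,0,0,0]]';python3 -m handwheel '[[1,-1,0,0,0,0],[2,-2,0,0,0,0],[2,-3,0,0,0,0],[2,-4,0,0,0,0],[2,-4,0,0,0,0]]' ;python3 - <<'E'
from h import *
from workcell import bot
o=bot.get_obs();show(o)
for n in("side","top"):
    c=bot.camera(n);pickle.dump(c,open(f"pics/{n}9.pkl","wb"))
t=load('pics/top9.pkl');s=load('pics/side9.pkl')
def enh(c,f,x0,y0,x1,y1,k):
    im=c['color'][y0:y1,x0:x1,::-1].astype(float);im=np.clip(255*(im/255)**.5,0,255).astype(np.uint8)
    cv2.imwrite(f,cv2.resize(im,None,fx=k,fy=k,interpolation=cv2.INTER_CUBIC))
enh(t,'pics/e9t.png',355,95,480,245,4);enh(s,'pics/e9s.png',330,180,480,300,5)
E
```

```text
clock: 13.4
eef_pos: [0.5386, -0.0945, 0.1588]
tool_rot: [0.674, -0.212, 0.691, -0.153]
ft_force: [0.4, 0.1, -0.0]
grip_width: 0.0725
clock: 14.02
eef_pos: [0.5445, -0.0328, 0.2518]
tool_rot: [0.674, -0.212, 0.691, -0.154]
ft_force: [0.0, 0.3, -0.6]
grip_width: 0.0726
t 14.03 tcp [ 0.5445 -0.0328  0.2518] F [ 0.01  0.28 -0.61] w 0.0726 q [ 0.411  0.691  0.336  1.904 -0.867  2.397]
y [-0.072 -0.863 -0.5  ] z [ 0.996 -0.085  0.002]
```

View pics/e9t.png

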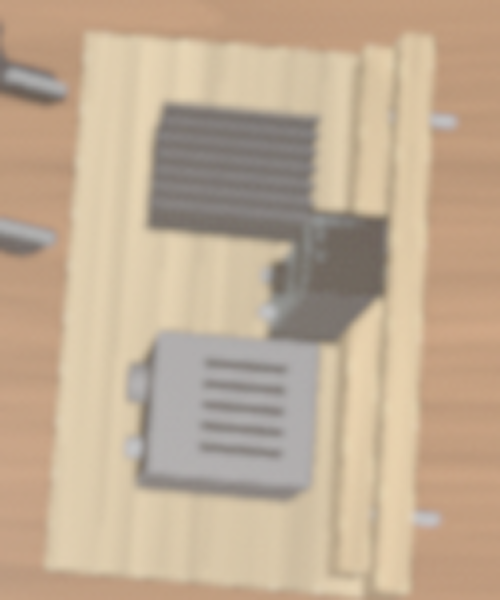

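View pics/e9s.png

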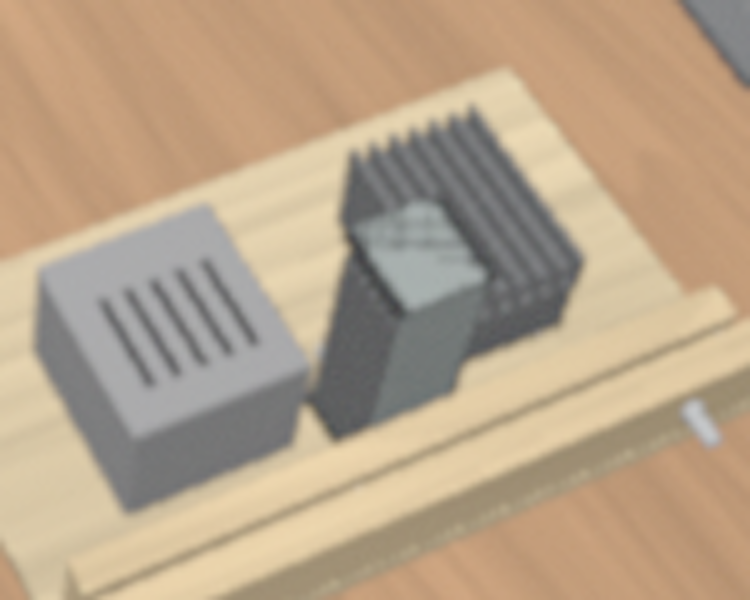

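```bash
python3 - <<'E'
from h import *
np.set_printoptions(precision=4,suppress=True)
t=load('pics/top9.pkl');s=load('pics/side9.pkl');t0=load('pics/top0.pkl');s0=load('pics/side0.pkl')
P=lambda x0,y0,k:(lambda u,v:(x0+(u+.5)/k-.5,y0+(v+.5)/k-.5))
T=P(355,95,4);S=P(330,180,5)
pts=[('hbs',(383,298),(408,314)),('hbt',(386,215),(487,280))]
q=[]
for n,a,b in pts:
    p,e=tri(t,T(*a),s,S(*b));q.append(p);print(n,p,p@ux,p@vy,e)
    z=onz(s,S(*b),.15);print('  side@.15',z@ux,z@vy);z=onz(t,T(*a),.15);print('  top@.15',z@ux,z@vy)
d=q[1]-q[0];print('yaw',np.degrees(np.arctan2(d@ux,d@vy)))
# lean from side image: back-station edge foot visible (340,440)
z=onz(s,S(340,440),.053);print('bar occlusion pt',z@ux)
for nm,c0,c,bx in(('station top',t0,t,(390,178,430,216)),('transf top',t0,t,(392,118,425,148)),('station side',s0,s,(334,218,380,272)),('transf side',s0,s,(418,200,446,232)),('board ref',t0,t,(364,220,380,244))):
    x0,y0,x1,y1=bx;f=lambda c:cv2.cvtColor(c['color'][y0:y1,x0:x1],cv2.COLOR_RGB2GRAY).astype(np.float64)
    print(nm,cv2.phaseCorrelate(f(c0),f(c)),'maxdiff',np.abs(f(c0)-f(c)).mean().round(2))
E
```

```text
hbs [ 0.5077 -0.2096  0.1451] 0.16411736894466333 0.5241781355872343 0.005854982172511152
  side@.15 0.16692687359880864 0.5249151702854012
  top@.15 0.16201984574709158 0.5200353283817206
hbt [ 0.5539 -0.2121  0.1419] 0.1625347435241196 0.5703862333875994 0.003918710406213657
  side@.15 0.16625428522891125 0.5640379556511769
  top@.15 0.16146630220250896 0.5699120225931598
yaw -1.961611267099333
bar occlusion pt 0.16422548667992815
station top ((0.09144670896922591, 0.3452535185502512), 0.9158384052164585) maxdiff 11.28
transf top ((-0.009035387341715051, -0.0002197789392699434), 0.9856005031886738) maxdiff 8.27
station side ((5.841709502973913e-05, -0.039577317653233024), 0.9919787365009286) maxdiff 4.28
transf side ((-0.22048147157954467, -0.2655073254151361), 0.9483134758269424) maxdiff 6.13
board ref ((0.019868518618063824, 0.011219040059948782), 0.9990916125284944) maxdiff 10.9
```

```bash
python3 - <<'E'
from h import *
np.set_printoptions(precision=4,suppress=True)
t=load('pics/top9.pkl');s=load('pics/side9.pkl')
g=cv2.cvtColor(t['color'],cv2.COLOR_RGB2GRAY).astype(float)
def edge(rows,c0,c1,sign):
    out=[]
    for r in rows:
        d=np.diff(g[r,c0:c1])*sign; i=d.argmax()
        if 0<i<len(d)-1:
            a,b,c=d[i-1:i+2]; i=i+(a-c)/(2*(a-2*b+c)+1e-9)
        out.append((c0+i+.5,r))
    return np.array(out)
def ang(e,z):
    m=np.array([onz(t,p,z) for p in e]);U=m@ux;V=m@vy;k=np.polyfit(V,U,1);r=U-np.polyval(k,V);ok=abs(r)<2*r.std()+1e-6
    k=np.polyfit(V[ok],U[ok],1);return np.degrees(np.arctan(k[0])),np.polyval(k,.5443),r.std()
h=edge(range(151,168),444,460,1);print(h[:,0].round(1));print('unit head back edge vs board',ang(h,.15))
for rows in(range(110,146),range(176,235)):
    e=edge(rows,434,448,1); print('bar near edge?',e[[0,-1]],ang(e,.053))
e=edge(range(112,232),362,382,1);print('board left',ang(e,.01))
E
```

```text
[452.1 452.  451.8 451.8 451.7 451.8 452.  451.9 452.  451.9 451.8 451.5
 451.5 451.3 451.5 451.4 451.4]
unit head back edge vs board (np.float64(-0.44925824444115886), np.float64(0.16403333325904393), np.float64(0.00032299443351439404))
bar near edge? [[445.9583 110.    ]
 [443.6087 145.    ]] (np.float64(9.409319970104836), np.float64(0.13558779694423392), np.float64(0.011782195220702327))
bar near edge? [[442.4783 176.    ]
 [439.6    234.    ]] (np.float64(-0.30492532128197464), np.float64(0.16302683096489456), np.float64(0.00048441158543858484))
board left (np.float64(0.03464145738967028), np.float64(-0.012645751275131747), np.float64(0.000514174393529921))
```

```bash
python3 - <<'E'
from h import *
for cam,bx in(('side',(400,236,428,264)),('side',(395,240,412,266)),('top',(446,152,458,176))):
    x0,y0,x1,y1=bx;f=lambda k:cv2.cvtColor(load(f'pics/{cam}{k}.pkl')['color'][y0:y1,x0:x1],cv2.COLOR_RGB2GRAY).astype(np.float64)
    w=cv2.createHanningWindow((x1-x0,y1-y0),cv2.CV_64F)
    for k in(6,7,8): print(cam,bx,k,'->9',cv2.phaseCorrelate(f(k),f(9),w))
E
```

```text
side (400, 236, 428, 264) 6 ->9 ((-0.03684044147438392, -0.02767592529902352), 0.697943698003504)
side (400, 236, 428, 264) 7 ->9 ((-0.28000475036304096, 0.2549901720168055), 1.0043771797799563)
side (400, 236, 428, 264) 8 ->9 ((0.030004071418208156, -0.23942870110315617), 1.0016845632973397)
side (395, 240, 412, 266) 6 ->9 ((0.04732902280322904, 0.627962154799123), 0.8832245783573631)
side (395, 240, 412, 266) 7 ->9 ((0.15143920948828793, 0.5983150257136192), 0.8354914409951488)
side (395, 240, 412, 266) 8 ->9 ((0.16319743284713262, 0.6875626423608736), 0.9467270985104259)
top (446, 152, 458, 176) 6 ->9 ((-0.531729705533273, -0.22580223668205868), 1.0758259438643671)
top (446, 152, 458, 176) 7 ->9 ((-0.11148136133184217, -0.05117169661606624), 0.999259109719651)
top (446, 152, 458, 176) 8 ->9 ((-0.25260080481339386, -0.1283596262149338), 1.0582649049614408)
```

```bash
python3 - <<'E'
from workcell import bot
o=bot.get_obs();print(o['clock'],o['ft_force'],o['eef_pos']);print(bot.job_done())
E
```

```text
14.125 [ 0.14505966  0.27638721 -0.3781682 ] [ 0.54364286 -0.03446321  0.25075447]
the job is handed in; nothing more can be done
None
```

The power unit is standing on its rubber foot in the gap, with its back against the stop bar and its front facing away. I handed the job in at 14.1 s with the robot clear of everything.

**What I did:** I gripped the dark unit near its head, with the tool tilted 30°, then lifted and turned it upright. I lowered it into the gap and pushed it back until it met the bar at about 9 N. I then lowered it until the board took the load (vertical force went from about −7 N to +5 N), eased off, opened the fingers and backed away.

**Last checks:**
- **Position:** the gripper released the unit within about 2 mm of mid-gap. The gap measures about 81 mm, which leaves roughly 15 mm of air on each side.
- **Squareness:** the unit's back edge is at −0.45° to the board's axis and the bar at −0.30°, so they agree to about 0.15°. An earlier estimate from two corner points alone gave −2°; I put that down to rough pixel picking.
- **Touching the bar:** the head's back edge moved only about 0.3 mm in the top view when the fingers opened. I did not re-test the contact by touch after release. One side-view patch shifted by about 0.6 px, which I took to be changing reflections, since the rest hardly moved.
- **Neighbours:** image comparison shows the station and transformer moved by at most about 0.3 px. The larger of those values are where the unit now covers part of the compared area.

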